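Leak-proof and stow the cleaning kit

TASK

Put the cleaning kit away safely: press the push-pull cap of every squeeze bottle fully shut, and only then stand that bottle upright on the grey drip mat. Also pull the keeper cap of the blade guard up, slide the yellow scraper's blade into the guard's slot all the way to the back, and press the keeper fully down so that its pin locks the blade. Leave the other things where they are.

Things in the scene. Friction and masses are not known exactly. Their poses are not given: they have to be found in the camera images.
- bottle0: white plastic squeeze bottle (all such are alike; three or four are present), a plain cylinder 66 mm across from its base to 95 mm above it, 144 to 146 mm tall in all with its cap up, 130 mm with the cap shut; partly full, 0.2 to 0.38 kg. Origin: centre of its base, z up. Loose; starts standing on the shelf between the robot and the mat.
- bottle0_cap (a joint): push-pull cap of this bottle, sliding along the bottle's axis: 0 = pushed fully shut, 0.016 m = fully up; starts up by 14 to 16 mm. A friction detent of about 5 N holds it wherever it is left. The cap is a grey collar 34 mm across and 16 mm tall under a spout 20 mm across and 12 mm tall, whose top lies 130 mm above the bottle's base, plus this value.
- bottle1: white plastic squeeze bottle (all such are alike; three or four are present), a plain cylinder 66 mm across from its base to 95 mm above it, 144 to 146 mm tall in all with its cap up, 130 mm with the cap shut; partly full, 0.2 to 0.38 kg. Origin: centre of its base, z up. Loose; starts standing on the shelf between the robot and the mat.
- bottle1_cap (a joint): push-pull cap of this bottle, sliding along the bottle's axis: 0 = pushed fully shut, 0.016 m = fully up; starts up by 14 to 16 mm. A friction detent of about 5 N holds it wherever it is left. The cap is a grey collar 34 mm across and 16 mm tall under a spout 20 mm across and 12 mm tall, whose top lies 130 mm above the bottle's base, plus this value.
- bottle2: white plastic squeeze bottle (all such are alike; three or four are present), a plain cylinder 66 mm across from its base to 95 mm above it, 144 to 146 mm tall in all with its cap up, 130 mm with the cap shut; partly full, 0.2 to 0.38 kg. Origin: centre of its base, z up. Loose; starts standing on the shelf between the robot and the mat.
- bottle2_cap (a joint): push-pull cap of this bottle, sliding along the bottle's axis: 0 = pushed fully shut, 0.016 m = fully up; starts up by 14 to 16 mm. A friction detent of about 5 N holds it wherever it is left. The cap is a grey collar 34 mm across and 16 mm tall under a spout 20 mm across and 12 mm tall, whose top lies 130 mm above the bottle's base, plus this value.
- bottle3: white plastic squeeze bottle (all such are alike; three or four are present), a plain cylinder 66 mm across from its base to 95 mm above it, 144 to 146 mm tall in all with its cap up, 130 mm with the cap shut; partly full, 0.2 to 0.38 kg. Origin: centre of its base, z up. Loose; starts standing on the shelf between the robot and the mat.
- bottle3_cap (a joint): push-pull cap of this bottle, sliding along the bottle's axis: 0 = pushed fully shut, 0.016 m = fully up; starts up by 14 to 16 mm. A friction detent of about 5 N holds it wherever it is left. The cap is a grey collar 34 mm across and 16 mm tall under a spout 20 mm across and 12 mm tall, whose top lies 130 mm above the bottle's base, plus this value.
- mat: grey drip mat, fixed, flat, 150 mm (its x) by 360 mm (its y), 4 mm thick, no rim. Origin: centre of its underside, z up. Four bottles have room on it in a row along its y, 95 mm apart.
- scraper: yellow plastic scraper, loose, lying flat, 165 mm long; 90 g. Origin: on its underside under the middle of the handle, x along it towards the blade, z up. Handle: a bar 26 mm wide, 28 mm tall, from x = -55 to +42 mm. Blade: flat plate 4 mm thick at the underside (z 0 to 4 mm), 60 mm wide, from x = 40 to its front edge at x = 110 mm, with an 18 mm square hole through it centred at x = 80 mm.
- guard: black blade guard, fixed: a low box with a flat horizontal slot open on its -x side, towards the robot. Origin: on the shelf surface under the keeper pin, x into the slot, z up. Box x -30 to 45 mm, y -45 to 45 mm, 32 mm tall. In front, a rail 14 mm wide and 15 mm tall runs along the middle from the slot's mouth back to x = -135 mm and carries the scraper's handle.
- guard_mouth (a point): middle of the slot's mouth at its floor, axes as the guard's, at guard x = -30, z = 15 mm. Slot: 66 mm wide, 61 mm deep from here to its back wall, from z = 15 mm (floor, level with the rail's top) to z = 24 mm (roof)
- guard_home (a point): where the scraper's origin lies when its blade is fully home against the slot's back wall: guard x = -79, y = 0, z = 15 mm, scraper's axes along the guard's; the blade's hole is then under the keeper pin
- keeper (a joint): height of the guard's keeper: a grey cap 28 mm across and 30 mm tall on top of the box with an 8 mm steel pin below that goes through the roof into the slot. 0 = pressed fully down (start; the pin then bars the slot, or passes through the blade's hole), 0.025 m = fully up; the slot is free from 0.012 up. A friction detent of about 5 N holds it wherever it is left.
- keeper_top (a point): centre of the keeper cap's top face, 66 mm above the shelf when down; the cap can be pinched over the 30 mm below it
- pad: bystander, loose: black silicone scrubbing pad, 75 x 105 x 22 mm, lying flat. To be left alone
- pole_joint: bystander, loose: aluminium extension pole joint, a stepped tube 38 mm thick and 125 mm tall, standing. To be left alone
- hook: bystander, loose: stainless steel hook, flat plate about 100 mm long, lying flat. To be left alone
- polish: bystander, loose: low round tin, 72 mm across, 60 mm tall. To be left alone
- brush: bystander, loose: hand brush, lying. To be left alone
- spray: bystander, loose: large closed cleaner bottle, 72 mm across, 160 mm tall, without a push-pull cap. To be left alone
- jar: bystander, loose: jar, 76 mm across, 100 mm tall. To be left alone
Not all that is in view belongs to the job. Leave any blue or turquoise look-alike of the bottle0 alone.

How it is judged:
On the way, in this order (a step that is already met when the one before it is completed fails the run):
1. the keeper is pulled up (18 mm or more) (value of joint keeper above 0.018 m), for 0.2 s.
2. the blade is fully home in the slot with the keeper still up (x of scraper in the frame of guard between -0.086 and -0.07 m and y of scraper in the frame of guard between -0.006 and 0.006 m and angle between the x axis of scraper and the x axis of guard, either way round below 0.12 rad and z of scraper in the frame of guard between 0.01 and 0.022 m and value of joint keeper above 0.012 m), for 0.2 s.
3. the keeper is pressed fully down through the blade's hole (x of scraper in the frame of guard between -0.086 and -0.07 m and y of scraper in the frame of guard between -0.006 and 0.006 m and angle between the x axis of scraper and the x axis of guard, either way round below 0.12 rad and z of scraper in the frame of guard between 0.01 and 0.022 m and value of joint keeper below 0.004 m), for 0.2 s.
At the end, for the whole second after the job is handed in: Every bottle present stands upright (within 0.08 rad) on the mat, its middle at least 25 mm inside the mat's edges, its cap shut to within 3 mm; the scraper's blade is in the slot within about 7 mm of the back, and the keeper is down to within 4 mm; all at rest (all of step 3 and linear speed of each of scraper, bottle0, bottle1, bottle2, bottle3 below 0.02 m/s and x of bottle0 in the frame of mat between -0.05 and 0.05 m and y of bottle0 in the frame of mat between -0.155 and 0.155 m and height (world z) of bottle0 between 0.002 and 0.009 m and angle between each of bottle0, bottle1, bottle2, bottle3's own z axis and vertical below 0.08 rad and value of joint each of bottle0_cap, bottle1_cap, bottle2_cap, bottle3_cap below 0.003 m and x of bottle1 in the frame of mat between -0.05 and 0.05 m and y of bottle1 in the frame of mat between -0.155 and 0.155 m and height (world z) of bottle1 between 0.002 and 0.009 m and x of bottle2 in the frame of mat between -0.05 and 0.05 m and y of bottle2 in the frame of mat between -0.155 and 0.155 m and height (world z) of bottle2 between 0.002 and 0.009 m and x of bottle3 in the frame of mat between -0.05 and 0.05 m and y of bottle3 in the frame of mat between -0.155 and 0.155 m and height (world z) of bottle3 between 0.002 and 0.009 m); the robot touches nothing.
It fails at once if a bottle is put on the mat while its cap is still up ((x of bottle0 in the frame of mat between -0.05 and 0.05 m and y of bottle0 in the frame of mat between -0.155 and 0.155 m and value of joint bottle0_cap above 0.008 m) or (x of bottle1 in the frame of mat between -0.05 and 0.05 m and y of bottle1 in the frame of mat between -0.155 and 0.155 m and value of joint bottle1_cap above 0.008 m) or (x of bottle2 in the frame of mat between -0.05 and 0.05 m and y of bottle2 in the frame of mat between -0.155 and 0.155 m and value of joint bottle2_cap above 0.008 m) or (x of bottle3 in the frame of mat between -0.05 and 0.05 m and y of bottle3 in the frame of mat between -0.155 and 0.155 m and value of joint bottle3_cap above 0.008 m)).
It fails at once if a bystander is shifted by more than 5 cm or so (distance of any of pad, pole_joint, hook, polish, brush, spray, jar from where it was at the start of the episode above 0.05 m).
Of bottle0, bottle1, bottle2, bottle3 only 3 to 4 are there at a start; the rules pass over those that are not, and their reading is None.
At some moment in a run one of bottle0, bottle1, bottle2, bottle3, scraper may be knocked a few centimetres aside while the robot is not near it.
It also fails if it takes over 210 s, if anything falls off the work surface, if the arm or the gripper's body presses on something with over 40 N, if the wrist force passes 120 N, or if a joint passes its speed limit or range.

ROBOT

A 6-joint arm with a two-finger parallel gripper is mounted at the origin on the work surface. World frame = base frame: x ahead of the robot, y to its left, z up, the work surface at z = 0. Lengths are in m, angles in rad, forces in N, time in s.
With the tool pointing down it reaches from about 0.275 to 0.725 m from the base axis. Payload 15.9 kg.
Tool frame: the origin (TCP) lies midway between the tips of the shut fingers; the grasp point (between the pads) lies 19 mm behind it; z points along the fingers, y is the line along which they close (so a half turn about z gives the same grasp; the last joint's range is limited). The gripper opens to 85 mm and grips with 20 to 120 N. Pads are 22 mm wide; open, the fingers measure 114 mm over their backs; the gripper's body (76 mm by 85 mm) begins 54 mm behind the grasp point. The pads swing forward as they close: fully open they stand 13 mm farther back than shut.
Start: joints at [1.348, 0.213, -0.034, 1.323, 0, 1.571], TCP at [0.11, 0.488, 0.231] pointing down, gripper open.
Joint ranges: [-2.98, 2.98], [-0.74, 1.72], [-1.14, 1.35], [-2.1, 2.04], [-1.57, 1.44], [-3.14, 3.14]. Speed limits (rad/s): [1.89, 1.89, 2.39, 2.57, 3.14, 3.14].

INTERFACE

Orientations are given as a rotation vector (axis times angle).
In Python, from bench import get_obs, grab_frame, hand_in, regions_of, tip_of gives the robot as it stands.
- The arm moves only by the tool move_arm, never from a script. Its argument "deltas" is a list of rows, each a list of 3 entries, a list of its own where there are three numbers: the shift along the tool's x, y, z normalised to -1 to 1, where 1 is 50 cm, then the turn, a rotation vector about the tool's x, y, z normalised to -1 to 1, where 1 is 60 degrees, then the opening, from 0 (shut) to 1 (fully open). In form: [[[x, y, z], [wx, wy, wz], hand], ...]. A call has 1 to 20 rows; each row is the pose to reach, as a shift and turn from the pose commanded when the call began, along the tool's axes at that moment; what a row does not reach only later rows make up. A row lasts 1/12 s, in which the tool goes at most 41.7 mm and 7.16 degrees, less where a joint would pass 70% of its speed; a pose out of reach is approached as far as the arm can. A call with a number of a shift or a turn outside -1 to 1 is refused whole. A call with a gripper value outside its range is refused whole. The fingers move at their own pace and stop on an object; "squeeze" is the grip in N (left out, the last holds). Time passes only in rows, so rows that repeat a pose let the fingers close. It gives the time, the measured TCP pose, the force, the opening and the grip force at its end, in the units of the state.
- get_obs(): the state, without advancing time (a new reading comes with each control period).
- grab_frame(name): name is "scene" or "top" or "wrist"; returns a dict with "image" (420x560x3 uint8, red, green, blue), "K" (3x3 intrinsics, pixels), "k1" (the pictures are not rectified: a ray, as slopes to the right and down, at radius r is drawn at 1 + k1 r^2 times it, then the intrinsics apply), "extrinsics" (4x4, takes a point from world to camera coordinates); the wrist camera has in their place "tool_from_camera" (4x4, takes a point from camera to tool coordinates, whose origin is the TCP and whose axes are the flange's). Camera axes: x right, y down, z forward; pixel columns grow to the right and rows downward; lengths in m; the calibration is good to about 2 mm. A picture is of the moment at which its call begins: read the wrist's pose just before it. There is no depth.
- hand_in(): hands the job in; it is judged then, once.
Trained networks look in the newest picture that a camera, given by its name, has taken for a name from the list of things; names that differ only in an ending like _2 or _b are one class to them, and where a whole thing is asked for, a point or a joint stands for the part that bears it (a point fixed in the world has none). Each returns a list of dicts, best first, with "confidence" (0 to 1); they miss things now and then, are a little off and sometimes report something else, mostly with a low value. They report only what shows in the picture. A call takes as long as a camera call. They do not tell look-alikes from the thing itself.
- regions_of(camera, label): "region" (420x560 bool, what is visible of it) and "bbox" ([centre column, centre row, width, height] in pixels, round what is visible of it).
- tip_of(camera, label): "centre" ([column, row] in pixels: a listed point, or the origin of a listed thing).
The state is a dict: "time": time; "joint_positions": joint angles; "joint_vel": joint speeds; "effort": joint torques, N m; "tool_pos": TCP position; "eef_rot": TCP orientation; "ft_force": force on the tool from outside, world axes, zero at the start; "torque": the same for the moment, N m; "grip_width": finger opening in m; "grasp_force": force on a finger pad.
Only numpy, scipy, OpenCV 4.12 (cv2) and the standard library are available. Lean on these libraries where they do the work, as an engineer would, in place of code of your own. Each camera call takes 0.05 s, during which the arm holds its last target. There are 200 camera calls.

## Working session

There is one attempt and no reset: what is moved stays moved. The work goes in short steps, Python scripts to look and compute and a tool call to move; the robot and the scene stay as the last step left them, time stands still between calls to the robot, and variables do not carry over. Pictures are saved under pics/ and viewed, at most 14 in all, crops included, and the job is handed in when it is done.

Besides the shell and the picture viewer there is one more tool, called by a JSON object that holds its "api" and its "payload", one argument or row to a line. move_arm: Moves the arm, as the interface text tells. Scaled input: -1 to 1 covers 50 cm each way for a shift and 60 degrees each way for a turn. Its arguments: {"type":"object","properties":{"deltas":{"type":"array","items":{"type":"array"}},"squeeze":{"type":"number"}},"required":["deltas"]}

```bash
mkdir -p pics; cat > h.py <<'E'
import numpy as np, cv2
from scipy.spatial.transform import Rotation as R
from bench import get_obs, grab_frame, hand_in, regions_of, tip_of
def frame(n):
    o=get_obs(); f=grab_frame(n)
    if n=='wrist':
        T=np.eye(4);T[:3,:3]=R.from_rotvec(o['eef_rot']).as_matrix();T[:3,3]=o['tool_pos']
        f['wc']=T@np.array(f['tool_from_camera'])
    else: f['wc']=np.linalg.inv(np.array(f['extrinsics']))
    return f
def save(f,p): cv2.imwrite('pics/'+p,f['image'][:,:,::-1])
def und(f,uv):
    K=np.array(f['K']);k=f['k1']
    d=(np.array(uv,float)-[K[0,2],K[1,2]])/[K[0,0],K[1,1]]
    s=d.copy()
    for _ in range(30): s=d/(1+k*(s@s))
    return s
def onz(f,uv,z):
    s=und(f,uv);d=f['wc'][:3,:3]@np.array([s[0],s[1],1]);c=f['wc'][:3,3]
    return c+d*(z-c[2])/d[2]
def proj(f,p):
    q=np.linalg.inv(f['wc'])@np.append(p,1);s=q[:2]/q[2];s=s*(1+f['k1']*(s@s));K=np.array(f['K'])
    return s*[K[0,0],K[1,1]]+[K[0,2],K[1,2]]
def go(target,yaw=None):
    """tool-frame normalised delta to world target"""
    o=get_obs();Rm=R.from_rotvec(o['eef_rot']).as_matrix()
    return np.round(Rm.T@(np.array(target)-o['tool_pos'])/0.5,4)
E
cat > a.py <<'E'
from h import *
o=get_obs();print({k:np.round(v,3) for k,v in o.items()})
print(np.round(R.from_rotvec(o['eef_rot']).as_matrix(),2))
Z={'bottle0':0,'mat':0,'scraper':0,'guard':0,'guard_mouth':.015,'keeper_top':.066,'bottle0_cap':.13}
for c in ['top','scene']:
    f=frame(c);save(f,c+'0.png');print(c,np.round(f['wc'],2).tolist())
    for l in ['bottle0','mat','scraper','guard','guard_mouth','keeper_top','pad','pole_joint','hook','polish','brush','spray','jar']:
        for r in tip_of(c,l): print(l,round(r['confidence'],2),np.round(r['centre']),np.round(onz(f,r['centre'],Z.get(l,0)),3)[:2])
E
python3 a.py
```

```text
{'time': np.float64(0.0), 'joint_positions': array([ 1.348,  0.213, -0.035,  1.324,  0.   ,  1.571]), 'joint_vel': array([-0.001,  0.001, -0.001,  0.002, -0.001,  0.001]), 'effort': array([-1.0000e-03, -6.8616e+01,  4.8711e+01,  1.8000e-02, -0.0000e+00,
       -0.0000e+00]), 'tool_pos': array([0.11 , 0.487, 0.231]), 'eef_rot': array([-3.490e-01, -3.122e+00,  2.000e-03]), 'ft_force': array([ 0.053, -0.251, -0.116]), 'torque': array([-0.032, -0.024, -0.023]), 'grasp_force': np.float64(0.0), 'grip_width': np.float64(0.086)}
[[-0.98  0.22 -0.  ]
 [ 0.22  0.98 -0.  ]
 [ 0.   -0.   -1.  ]]
top [[0.01, -0.99, 0.12, 0.43], [-1.0, -0.01, 0.02, -0.08], [-0.02, -0.12, -0.99, 1.35], [0.0, 0.0, 0.0, 1.0]]
bottle0 0.98 [240. 266.] [0.429 0.039]
bottle0 0.97 [117. 259.] [0.447 0.385]
bottle0 0.72 [202. 258.] [0.452 0.147]
bottle0 0.6 [158. 254.] [0.462 0.269]
bottle0 0.25 [355. 234.] [ 0.522 -0.279]
mat 0.74 [195. 200.] [0.613 0.17 ]
mat 0.18 [432. 206.] [ 0.603 -0.495]
scraper 0.55 [305. 245.] [ 0.49  -0.141]
scraper 0.44 [352. 232.] [ 0.527 -0.271]
guard 0.94 [360. 207.] [ 0.597 -0.293]
guard 0.6
[... 799 characters left out ...]
0.397]
bottle0 0.56 [326. 198.] [0.443 0.041]
mat 0.62 [362. 252.] [0.62  0.168]
mat 0.43 [276. 168.] [ 0.348 -0.137]
scraper 0.74 [267. 201.] [ 0.484 -0.145]
guard 0.8 [213. 229.] [ 0.613 -0.291]
guard_mouth 0.68 [217. 218.] [ 0.581 -0.283]
keeper_top 0.39 [208. 213.] [ 0.598 -0.3  ]
pad 0.73 [274. 171.] [ 0.359 -0.143]
pad 0.25 [317. 307.] [0.809 0.051]
pad 0.19 [266. 202.] [ 0.487 -0.146]
pole_joint 0.81 [262. 278.] [ 0.747 -0.112]
hook 0.63 [345. 181.] [0.364 0.098]
hook 0.37 [223. 202.] [ 0.512 -0.282]
polish 0.58 [316. 304.] [0.802 0.048]
brush 0.64 [387. 302.] [0.766 0.245]
spray 0.97 [166. 181.] [ 0.46 -0.49]
spray 0.68 [220. 203.] [ 0.515 -0.292]
jar 0.78 [149. 223.] [ 0.623 -0.493]
```

View pics/top0.png

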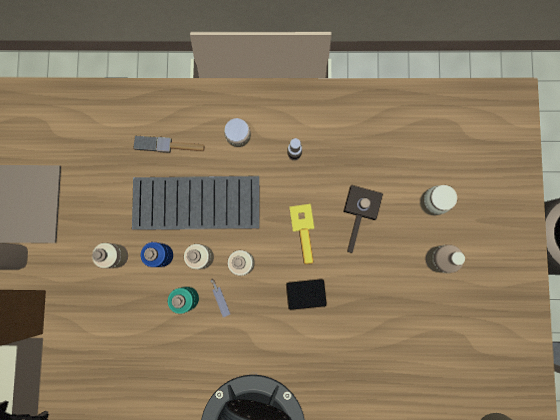

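View pics/scene0.png

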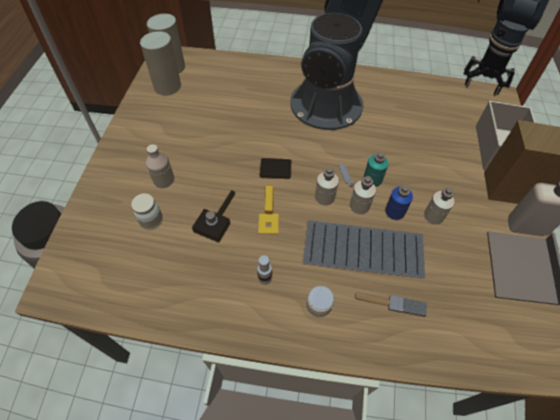

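The pictures show three white bottles, at top pixels (106,256), (197,256) and (240,262). The blue (155,254) and teal (182,300) bottles are look-alikes. The guard is at (363,203) with its rail pointing to (350,252), and the scraper is at (304,235).

I'll move over the guard for a wrist view.

```bash
python3 - <<'E'
from h import *
f=frame('wrist');print(np.round(f['tool_from_camera'],3).tolist(),np.round(f['K'],0).tolist(),f['k1'])
print(go([.4,.05,.30]))
E
```

```text
[[0.0, -0.958, -0.286, 0.072], [1.0, -0.0, 0.001, 0.0], [-0.001, -0.286, 0.958, -0.142], [0.0, 0.0, 0.0, 1.0]] [[377.0, 0.0, 281.0], [0.0, 377.0, 210.0], [0.0, 0.0, 1.0]] -0.071145696114907
[-0.7581 -0.7257 -0.1374]
```

{"api": "move_arm", "payload": {
  "deltas": [
    [[-0.758,-0.726,-0.137],[0,0,0],1],
    [[-0.758,-0.726,-0.137],[0,0,0],1],
    [[-0.758,-0.726,-0.137],[0,0,0],1],
    [[-0.758,-0.726,-0.137],[0,0,0],1],
    [[-0.758,-0.726,-0.137],[0,0,0],1],
    [[-0.758,-0.726,-0.137],[0,0,0],1],
    [[-0.758,-0.726,-0.137],[0,0,0],1],
    [[-0.758,-0.726,-0.137],[0,0,0],1],
    [[-0.758,-0.726,-0.137],[0,0,0],1],
    [[-0.758,-0.726,-0.137],[0,0,0],1],
    [[-0.758,-0.726,-0.137],[0,0,0],1],
    [[-0.758,-0.726,-0.137],[0,0,0],1],
    [[-0.758,-0.726,-0.137],[0,0,0],1],
    [[-0.758,-0.726,-0.137],[0,0,0],1]
  ]
}}

```text
time: 2.62
tool_pos: [0.4023, 0.0458, 0.3002]
eef_rot: [0.357, 3.12, -0.001]
ft_force: [-0.2, 1.2, 0.2]
grip_width: 0.0854
grasp_force: 0.0
```

```bash
python3 - <<'E'
from h import *
print(go([.53,-.23,.32]))
E
```

```text
[-0.3732 -0.4798 -0.0388]
```

{"api": "move_arm", "payload": {
  "deltas": [
    [[-0.37,-0.48,-0.04],[0,0,0],1],
    [[-0.37,-0.48,-0.04],[0,0,0],1],
    [[-0.37,-0.48,-0.04],[0,0,0],1],
    [[-0.37,-0.48,-0.04],[0,0,0],1],
    [[-0.37,-0.48,-0.04],[0,0,0],1],
    [[-0.37,-0.48,-0.04],[0,0,0],1],
    [[-0.37,-0.48,-0.04],[0,0,0],1],
    [[-0.37,-0.48,-0.04],[0,0,0],1],
    [[-0.37,-0.48,-0.04],[0,0,0],1],
    [[-0.37,-0.48,-0.04],[0,0,0],1]
  ]
}}

```text
time: 3.45
tool_pos: [0.5274, -0.2253, 0.3192]
eef_rot: [-0.351, -3.121, -0.001]
ft_force: [0.1, 0.6, 0.6]
grip_width: 0.085
grasp_force: 0.0
```

```bash
cat > w.py <<'E'
from h import *
import sys
f=frame('wrist');save(f,sys.argv[1]+'.png')
o=get_obs();print(np.round(o['tool_pos'],4),np.round(R.from_rotvec(o['eef_rot']).as_matrix(),3).tolist())
Z={'scraper':0,'guard':0,'guard_mouth':.015,'keeper_top':.066}
for l in ['scraper','guard','guard_mouth','keeper_top']:
    for r in tip_of('wrist',l): print(l,round(r['confidence'],2),np.round(r['centre']),np.round(onz(f,r['centre'],Z.get(l,0)),4)[:2])
E
python3 w.py w1
```

```text
[ 0.5272 -0.2246  0.3196] [[-0.975, 0.221, -0.0], [0.221, 0.975, 0.0], [0.0, 0.0, -1.0]]
scraper 0.62 [344. 116.] [ 0.4934 -0.1401]
guard 0.6 [240. 226.] [ 0.6007 -0.2952]
guard 0.48 [104. 263.] [ 0.6103 -0.49  ]
guard 0.36 [346. 116.] [ 0.4941 -0.1368]
guard_mouth 0.74 [240. 213.] [ 0.5785 -0.2882]
guard_mouth 0.16 [402. 294.] [ 0.737  -0.1062]
keeper_top 0.84 [235. 244.] [ 0.5987 -0.2937]
```

View pics/w1.png

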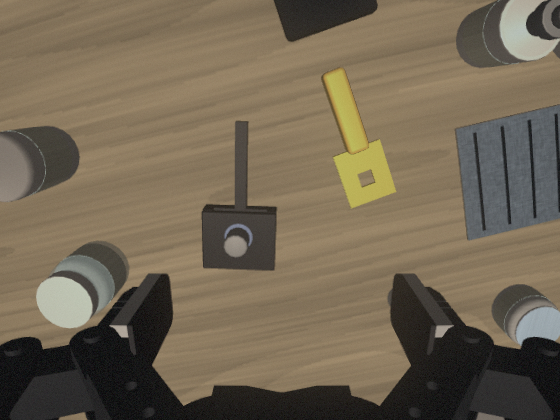

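The wrist picture shows the guard box with corners (203,207) to (275,269), its rail end at (241,121) and the keeper at (236,244). The scraper runs from (333,72) to its blade tip at (375,200). I'll fit silhouette models to both.

```bash
cat >> h.py <<'E'
def box(x0,x1,y0,y1,z0,z1): return np.array([[x,y,z] for x in(x0,x1) for y in(y0,y1) for z in(z0,z1)])
_t=np.linspace(0,2*np.pi,32)
def cyl(r,z0,z1): return np.array([[r*np.cos(a),r*np.sin(a),z] for a in _t for z in(z0,z1)])
GUARD=[box(-.03,.045,-.045,.045,0,.032),box(-.135,-.03,-.007,.007,0,.015)]
SCR=[box(-.055,.042,-.013,.013,0,.028),box(.04,.11,-.03,.03,0,.004)]
from scipy.optimize import minimize
def fit(f,mask,model,p0,z=0.,S=4):
    from scipy.ndimage import zoom
    roi=cv2.dilate(mask.astype(np.uint8),np.ones((25,25)))
    ys,xs=np.where(roi);x0,x1,y0,y1=xs.min(),xs.max()+1,ys.min(),ys.max()+1
    m=cv2.resize(mask[y0:y1,x0:x1].astype(np.float32),None,fx=S,fy=S,interpolation=cv2.INTER_LINEAR)
    def ren(p):
        c,s=np.cos(p[2]),np.sin(p[2]);im=np.zeros(m.shape,np.uint8)
        for b in model:
            w=np.c_[b[:,0]*c-b[:,1]*s+p[0],b[:,0]*s+b[:,1]*c+p[1],b[:,2]+z]
            q=np.array([proj(f,a) for a in w]);q=(q-[x0-.5,y0-.5])*S-.5
            cv2.fillConvexPoly(im,cv2.convexHull(np.round(q*16).astype(np.int32)),1,shift=4)
        return im
    def cost(p): return np.abs(ren(p)-m).sum()/S**2
    p0=np.array(p0,float)
    for d in(.008,.003):
        r=minimize(cost,p0,method='Nelder-Mead',options=dict(initial_simplex=np.vstack([p0]+[p0+v for v in np.diag([d,d,d*8])]),xatol=1e-5,fatol=.05,maxiter=150));p0=r.x
    return p0,r.fun,mask.sum()
def yellow(f):
    h=cv2.cvtColor(f['image'],cv2.COLOR_RGB2HSV)
    m=((h[...,0]>20)&(h[...,0]<35)&(h[...,1]>140)&(h[...,2]>60)).astype(np.uint8)
    n,l,s,_=cv2.connectedComponentsWithStats(m);m=l==1+np.argmax(s[1:,4])
    return cv2.morphologyEx(m.astype(np.uint8),cv2.MORPH_CLOSE,np.ones((25,25)))>0
def dark(f,c,thr=70):
    m=(f['image'].max(2)<thr).astype(np.uint8)
    n,l,s,_=cv2.connectedComponentsWithStats(m);k=l[int(c[1]),int(c[0])]
    m=(l==k).astype(np.uint8)
    cs,_=cv2.findContours(m,cv2.RETR_EXTERNAL,cv2.CHAIN_APPROX_NONE);cv2.drawContours(m,cs,-1,1,-1);return m>0
E
cat > s.py <<'E'
from h import *
f=frame('wrist');print(get_obs()['time'])
y=yellow(f);p,c,n=fit(f,y,SCR,[.495,-.14,.15]);print('scr',np.round(p,4),c,n)
q=proj(f,[.575,-.288,.032]);d=dark(f,q);p,c,n=fit(f,d,GUARD,[.6,-.294,-.28]);print('guard',np.round(p,4),c,n)
for z in (.066,):
  for r in tip_of('wrist','keeper_top'): print(np.round(onz(f,r['centre'],z),4),r['confidence'])
E
python3 s.py
python3 - <<'E'
import sys;sys.path.insert(0,'.')
from h import *
f=frame('top')
y=yellow(f);p,c,n=fit(f,y,SCR,[.495,-.14,.15],S=8);print('scr top',np.round(p,4),c,n)
q=proj(f,[.575,-.285,.032]);d=dark(f,q);p,c,n=fit(f,d,GUARD,[.6,-.294,-.28],S=8);print('guard top',np.round(p,4),c,n)
E
```

```text
3.75
scr [ 0.5081 -0.1371  0.1743] 1142.271484375 1663
guard [ 0.6008 -0.2945 -0.2681] 783.64453125 4513
[ 0.6021 -0.2934  0.066 ] 0.73
[ 0.5903 -0.4504  0.066 ] 0.54
[ 0.565 -0.28   0.066] 0.41
scr top [ 0.4927 -0.143   0.1672] 106.7310791015625 835
guard top [ 0.6821 -0.7087  1.1605] 225671.34375 227071
```

```bash
python3 - <<'E'
from h import *
f=frame('wrist');h=cv2.cvtColor(f['image'],cv2.COLOR_RGB2HSV)
for u,v in [(345,100),(338,80),(360,200),(350,165),(385,180),(430,180),(300,150)]: print('y',(u,v),f['image'][v,u],h[v,u])
for u,v in [(241,150),(210,212),(210,260),(270,260),(240,205),(255,180),(225,180),(236,244)]: print('g',(u,v),f['image'][v,u])
ft=frame('top')
for u,v in [(350,200),(375,210),(352,240),(340,220),(360,225)]: print('t',(u,v),ft['image'][v,u])
E
```

```text
y (345, 100) [184 171  84] [ 26 139 184]
y (338, 80) [185 173  85] [ 26 138 185]
y (360, 200) [187 177  89] [ 27 134 187]
y (350, 165) [188 180  89] [ 28 134 188]
y (385, 180) [190 178  88] [ 26 137 190]
y (430, 180) [135 118  93] [ 18  79 135]
y (300, 150) [142 126  98] [ 19  79 142]
g (241, 150) [76 70 64]
g (210, 212) [61 57 50]
g (210, 260) [68 61 56]
g (270, 260) [68 65 58]
g (240, 205) [75 67 61]
g (255, 180) [133 115  92]
g (225, 180) [139 121  96]
g (236, 244) [152 143 133]
t (350, 200) [93 99 97]
t (375, 210) [62 66 65]
t (352, 240) [71 77 77]
t (340, 220) [91 96 96]
t (360, 225) [58 60 60]
```

```bash
sed -i 's/\[...,1\]>140/[...,1]>108/; s/thr=70/thr=100/' h.py; cat > s.py <<'E'
from h import *
f=frame('wrist');print(get_obs()['time'])
y=yellow(f);p,c,n=fit(f,y,SCR,[.495,-.14,.15]);print('scr',np.round(p,4),c,n)
q=proj(f,[.575,-.280,.032]);d=dark(f,q);p,c,n=fit(f,d,GUARD,[.6,-.294,-.28]);print('guard',np.round(p,4),c,n)
E
python3 s.py
```

```text
4.0
scr [ 0.494  -0.1396  0.1625] 563.810546875 4445
guard [ 0.6016 -0.2947 -0.2639] 197.458984375 5729
```

```bash
sed -i "s/return cv2.morphologyEx(m.astype(np.uint8),cv2.MORPH_CLOSE,np.ones((25,25)))>0/m=m.astype(np.uint8);cs,_=cv2.findContours(m,cv2.RETR_EXTERNAL,cv2.CHAIN_APPROX_NONE);cv2.drawContours(m,cs,-1,1,-1);return m>0/" h.py; python3 s.py; python3 -c "
from h import *
print(go([.6016,-.2945,.12]),go([.6016,-.2945,.041]))"
```

```text
4.05
scr [ 0.4942 -0.1395  0.1616] 618.8359375 4329
guard [ 0.6017 -0.2946 -0.2628] 196.375 5735
[-0.1756 -0.1028  0.3998] [-0.1756 -0.1028  0.5578]
```

{"api": "move_arm", "payload": {
  "deltas": [
    [[-0.1756,-0.1028,0.4],[0,0,0.037],0.8],
    [[-0.1756,-0.1028,0.4],[0,0,0.037],0.8],
    [[-0.1756,-0.1028,0.4],[0,0,0.037],0.8],
    [[-0.1756,-0.1028,0.4],[0,0,0.037],0.8],
    [[-0.1756,-0.1028,0.4],[0,0,0.037],0.8],
    [[-0.1756,-0.1028,0.4],[0,0,0.037],0.8],
    [[-0.1756,-0.1028,0.4],[0,0,0.037],0.8],
    [[-0.1756,-0.1028,0.48],[0,0,0.037],0.8],
    [[-0.1756,-0.1028,0.52],[0,0,0.037],0.8],
    [[-0.1756,-0.1028,0.54],[0,0,0.037],0.8],
    [[-0.1756,-0.1028,0.558],[0,0,0.037],0.8],
    [[-0.1756,-0.1028,0.558],[0,0,0.037],0.8],
    [[-0.1756,-0.1028,0.558],[0,0,0.037],0],
    [[-0.1756,-0.1028,0.558],[0,0,0.037],0],
    [[-0.1756,-0.1028,0.558],[0,0,0.037],0],
    [[-0.1756,-0.1028,0.558],[0,0,0.037],0],
    [[-0.1756,-0.1028,0.558],[0,0,0.037],0],
    [[-0.1756,-0.1028,0.558],[0,0,0.037],0],
    [[-0.1756,-0.1028,0.558],[0,0,0.037],0],
    [[-0.1756,-0.1028,0.558],[0,0,0.037],0]
  ],
  "squeeze": 40
}}

```text
time: 5.72
tool_pos: [0.6022, -0.2956, 0.0424]
eef_rot: [0.41, 3.113, -0.003]
ft_force: [-3.0, -2.6, 8.8]
grip_width: 0.0269
grasp_force: 39.1
```

{"api": "move_arm", "payload": {
  "deltas": [
    [[0,0,-0.02],[0,0,0],0],
    [[0,0,-0.04],[0,0,0],0],
    [[0,0,-0.05],[0,0,0],0],
    [[0,0,-0.05],[0,0,0],0],
    [[0,0,-0.05],[0,0,0],0]
  ]
}}

```text
time: 6.13
tool_pos: [0.6021, -0.2955, 0.067]
eef_rot: [0.41, 3.113, -0.002]
ft_force: [-1.6, -4.7, 3.5]
grip_width: 0.0265
grasp_force: 45.4
```

{"api": "move_arm", "payload": {
  "deltas": [
    [[0,0,0],[0,0,0],0.6],
    [[0,0,0],[0,0,0],0.8],
    [[0,0,0],[0,0,0],0.8],
    [[0,0,-0.08],[0,0,0],0.8],
    [[0,0,-0.16],[0,0,0],0.8],
    [[0.1,0.1,-0.24],[0,0,0],0.8],
    [[0.2,0.2,-0.28],[0,0,0],0.8],
    [[0.2,0.2,-0.28],[0,0,0],0.8],
    [[0.2,0.2,-0.28],[0,0,0],0.8],
    [[0.2,0.2,-0.28],[0,0,0],0.8]
  ]
}}

```text
time: 6.97
tool_pos: [0.5296, -0.1686, 0.2088]
eef_rot: [0.405, 3.113, 0.001]
ft_force: [-0.9, 0.2, 0.5]
grip_width: 0.0681
grasp_force: 0.0
```

```bash
cat > s2.py <<'E'
from h import *
import sys
f=frame('wrist');o=get_obs();print(o['time'],o['tool_pos'])
y=yellow(f);p,c,n=fit(f,y,SCR,[.494,-.14,.16]);print('scr',np.round(p,4),c,n)
q=proj(f,[.575,-.280,.032]);d=dark(f,q);g,c,n=fit(f,d,GUARD,[.601,-.295,-.264]);print('guard',np.round(g,4),c,n)
im=f['image'].copy()
for P,M in((p,SCR),(g,GUARD)):
    c,s=np.cos(P[2]),np.sin(P[2])
    for b in M:
        q=[proj(f,[x*c-y_*s+P[0],x*s+y_*c+P[1],z]) for x,y_,z in b]
        cv2.polylines(im,[cv2.convexHull(np.array(q,np.float32)).astype(np.int32)],True,(255,0,0),1)
f['image']=im;save(f,sys.argv[1])
E
python3 s2.py w2.png
```

```text
7.0167 [ 0.53054098 -0.17032418  0.20767368]
scr [ 0.494  -0.139   0.1506] 658.802734375 7260
guard [ 0.6024 -0.2949 -0.2593] 42398.171875 52159
```

View pics/w2.png

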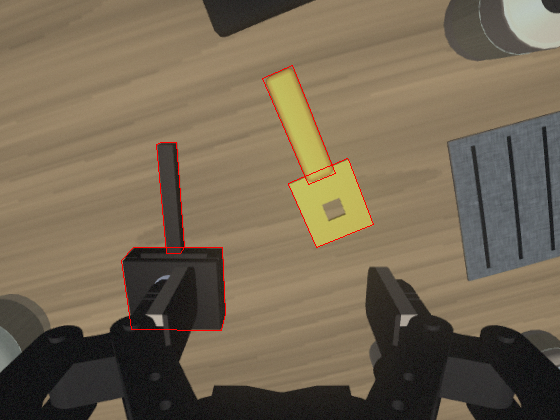

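The overlay matches both things: the guard outline spans (122,248)-(225,329) and the scraper runs from (263,75) to (373,224). Next I'll grasp the scraper.

```bash
python3 -c "
from h import *
print(go([.494,-.139,.1]),go([.494,-.139,.008]))
o=get_obs();M=R.from_rotvec(o['eef_rot']).as_matrix();print(np.degrees(np.arctan2(M[1,0],M[0,0])),M[:,2])"
```

```text
[0.0872 0.0418 0.2152] [0.0876 0.0417 0.3992]
165.1491562812199 [ 2.37329571e-03 -3.30600493e-04 -9.99997129e-01]
```

{"api": "move_arm", "payload": {
  "deltas": [
    [[0.087,0.042,0.1],[0,0,-0.39],0.8],
    [[0.087,0.042,0.2],[0,0,-0.39],0.8],
    [[0.087,0.042,0.215],[0,0,-0.39],0.8],
    [[0.087,0.042,0.215],[0,0,-0.39],0.8],
    [[0.087,0.042,0.215],[0,0,-0.39],0.8],
    [[0.087,0.042,0.28],[0,0,-0.39],0.8],
    [[0.087,0.042,0.34],[0,0,-0.39],0.8],
    [[0.087,0.042,0.38],[0,0,-0.39],0.8],
    [[0.087,0.042,0.398],[0,0,-0.39],0.8],
    [[0.087,0.042,0.398],[0,0,-0.39],0.8],
    [[0.087,0.042,0.398],[0,0,-0.39],0],
    [[0.087,0.042,0.398],[0,0,-0.39],0],
    [[0.087,0.042,0.398],[0,0,-0.39],0],
    [[0.087,0.042,0.398],[0,0,-0.39],0],
    [[0.087,0.042,0.398],[0,0,-0.39],0],
    [[0.087,0.042,0.398],[0,0,-0.39],0],
    [[0.087,0.042,0.398],[0,0,-0.39],0],
    [[0.087,0.042,0.398],[0,0,-0.39],0]
  ],
  "squeeze": 50
}}

```text
time: 8.52
tool_pos: [0.4954, -0.141, 0.0083]
eef_rot: [-0.23, 3.131, -0.002]
ft_force: [-1.4, 0.4, 9.9]
grip_width: 0.0247
grasp_force: 49.7
```

```bash
python3 -c "
from h import *
o=get_obs();M=R.from_rotvec(o['eef_rot']).as_matrix();print(o['tool_pos'],np.degrees(np.arctan2(M[1,0],M[0,0])))
g=np.array([.602,-.295]);a=-.262;d=np.array([np.cos(a),np.sin(a)])
print(go([*(g-d*.17),.04]))
"
```

```text
[ 0.49535276 -0.14098955  0.00828304] -171.5907314499509
[ 0.1459 -0.2008 -0.0635]
```

{"api": "move_arm", "payload": {
  "deltas": [
    [[0,0,-0.06],[0,0,0],0],
    [[0,0,-0.12],[0,0,0],0],
    [[0.05,-0.1,-0.12],[0,0,0.2],0],
    [[0.146,-0.2,-0.12],[0,0,0.39],0],
    [[0.146,-0.2,-0.12],[0,0,0.39],0],
    [[0.146,-0.2,-0.12],[0,0,0.39],0],
    [[0.146,-0.2,-0.12],[0,0,0.39],0],
    [[0.146,-0.2,-0.12],[0,0,0.39],0],
    [[0.146,-0.2,-0.12],[0,0,0.39],0]
  ]
}}

```text
time: 9.27
tool_pos: [0.4373, -0.2497, 0.0672]
eef_rot: [0.406, 3.115, -0.0]
ft_force: [0.6, 0.1, -1.3]
grip_width: 0.0247
grasp_force: 49.9
```

```bash
cat > s3.py <<'E'
from h import *
import sys
f=frame('wrist');o=get_obs();M=R.from_rotvec(o['eef_rot']).as_matrix();print(o['time'],o['tool_pos'],np.arctan2(M[1,0],M[0,0])-np.pi)
im=f['image'].copy()
for P,M,z0 in(([*o['tool_pos'][:2],np.arctan2(M[1,0],M[0,0])-np.pi],SCR,o['tool_pos'][2]-.008),([.602,-.295,-.262],GUARD,0)):
    c,s=np.cos(P[2]),np.sin(P[2])
    for b in M:
        q=[proj(f,[x*c-y_*s+P[0],x*s+y_*c+P[1],z+z0]) for x,y_,z in b]
        cv2.polylines(im,[cv2.convexHull(np.array(q,np.float32)).astype(np.int32)],True,(255,0,0),1)
save(f,'raw_'+sys.argv[1]);f['image']=im;save(f,sys.argv[1])
E
python3 s3.py w3.png
```

```text
9.3167 [ 0.43730655 -0.24950164  0.06705349] -0.25879956312840946
```

View pics/w3.png

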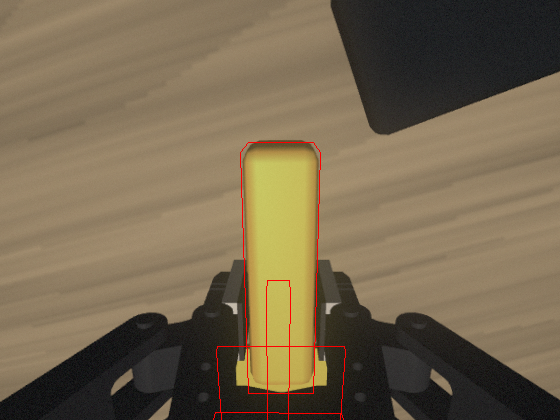

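The picture shows the scraper centred and aligned in the hand, with the handle from (245,142) to (318,385) on the predicted outline. Now I'll insert it.

```bash
python3 -c "
from h import *
g=np.array([.602,-.2953]);a=-.261;d=np.array([np.cos(a),np.sin(a)])
for x,z in((-.17,.03),(-.17,.025),(-.13,.025),(-.1,.025),(-.078,.025)):print(x,go([*(g+d*x),z]))
"
```

```text
-0.17 [-0.0018 -0.0035  0.0741]
-0.17 [-0.0018 -0.0035  0.0841]
-0.13 [-0.0818 -0.0037  0.0841]
-0.1 [-0.1418 -0.0038  0.0842]
-0.078 [-0.1858 -0.0039  0.0842]
```

{"api": "move_arm", "payload": {
  "deltas": [
    [[-0.002,-0.0035,0.04],[0,0,0.002],0],
    [[-0.002,-0.0035,0.07],[0,0,0.002],0],
    [[-0.002,-0.0035,0.084],[0,0,0.002],0],
    [[-0.002,-0.0035,0.084],[0,0,0.002],0],
    [[-0.03,-0.0035,0.084],[0,0,0.002],0],
    [[-0.055,-0.0037,0.084],[0,0,0.002],0],
    [[-0.082,-0.0037,0.084],[0,0,0.002],0],
    [[-0.082,-0.0037,0.084],[0,0,0.002],0]
  ]
}}

```text
time: 9.98
tool_pos: [0.4784, -0.263, 0.0258]
eef_rot: [0.41, 3.112, -0.001]
ft_force: [-0.6, -0.1, -1.5]
grip_width: 0.0252
grasp_force: 50.0
```

{"api": "move_arm", "payload": {
  "deltas": [
    [[-0.02,0,0],[0,0,0],0],
    [[-0.04,0,0],[0,0,0],0],
    [[-0.06,0,0],[0,0,0],0],
    [[-0.08,0,0],[0,0,0],0],
    [[-0.095,0,0],[0,0,0],0],
    [[-0.104,0,0],[0,0,0],0],
    [[-0.104,0,0],[0,0,0],0]
  ]
}}

```text
time: 10.57
tool_pos: [0.5263, -0.276, 0.0249]
eef_rot: [-0.412, -3.114, -0.0]
ft_force: [0.4, 0.2, -0.5]
grip_width: 0.0252
grasp_force: 50.0
```

```bash
python3 s3.py w4.png; python3 -c "
from h import *
g=np.array([.602,-.2953]);a=-.261
o=get_obs();print(R.from_euler('z',-a).apply(o['tool_pos']-np.array([*g,0])),o['ft_force'])"
```

```text
10.6167 [ 0.52588087 -0.27600018  0.02483472] -0.2632658460143098
[-0.07852141 -0.00099612  0.02483472] [ 0.07463658  0.83835202 -0.81558639]
```

View pics/w4.png

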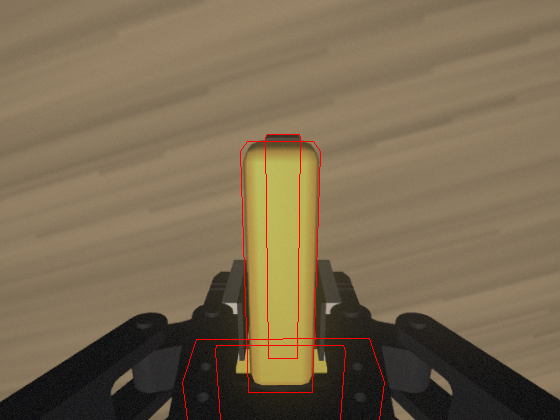

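The scraper sits on the rail, whose end shows at (268-300,137). I feel no back-wall contact yet, so I'll push until I do.

{"api": "move_arm", "payload": {
  "deltas": [
    [[-0.004,0,0],[0,0,0],0],
    [[-0.006,0,0],[0,0,0],0],
    [[-0.008,0,0],[0,0,0],0],
    [[-0.008,0,0],[0,0,0],0],
    [[-0.008,0,0],[0,0,0],0]
  ]
}}

```text
time: 11.03
tool_pos: [0.5268, -0.2762, 0.0241]
eef_rot: [-0.413, -3.109, -0.002]
ft_force: [-17.5, 4.8, 6.0]
grip_width: 0.0246
grasp_force: 51.0
```

```bash
python3 -c "
from h import *
for z in (.15,.096,.065):print(go([.602,-.2955,z]))"
```

```text
[-0.154   0.0021 -0.2526]
[-0.1546  0.0021 -0.1446]
[-0.1549  0.002  -0.0826]
```

{"api": "move_arm", "payload": {
  "deltas": [
    [[0.004,0,0],[0,0,0],0.3],
    [[0.006,0,0],[0,0,0],0.6],
    [[0.006,0,0],[0,0,0],0.6],
    [[0.006,0,-0.08],[0,0,0],0.6],
    [[0.006,0,-0.16],[0,0,0],0.6],
    [[0.006,0,-0.24],[0,0,0],0],
    [[-0.05,0,-0.252],[0,0,0],0],
    [[-0.13,0.002,-0.252],[0,0,0],0],
    [[-0.148,0.002,-0.252],[0,0,0],0],
    [[-0.148,0.002,-0.252],[0,0,0],0],
    [[-0.148,0.002,-0.252],[0,0,0],0],
    [[-0.148,0.002,-0.252],[0,0,0],0]
  ]
}}

```text
time: 12.03
tool_pos: [0.6008, -0.2954, 0.1508]
eef_rot: [-0.413, -3.114, -0.0]
ft_force: [-0.9, -0.2, -0.1]
grip_width: 0.0002
grasp_force: 0.0
```

```bash
python3 s2.py w5.png; python3 -c "
from h import *
for z in (.15,.096,.065):print(go([.602,-.2955,z]))"
```

```text
12.0833 [ 0.60072703 -0.29537201  0.1510335 ]
scr [ 0.494 -0.14   0.16 ] 6416.0 6416
guard [ 0.6021 -0.2952 -0.2613] 47219.78125 58581
[-0.0025  0.0004  0.0021]
[-0.0025  0.0004  0.1101]
[-0.0026  0.0004  0.1721]
```

```bash
python3 -c "
from h import *
f=frame('wrist');p,c,n=fit(f,yellow(f),SCR[:1],[.526,-.275,-.261],z=.015);print(p,c,n)
print(R.from_euler('z',.2613).apply([p[0]-.6021,p[1]+.2952,0]))"
```

```text
[ 0.52875377 -0.27625257 -0.25182468] 1691.4375 6396
[-0.0757513  -0.00064376  0.        ]
```

{"api": "move_arm", "payload": {
  "deltas": [
    [[-0.0025,0,0.06],[0,0,0],0],
    [[-0.0025,0,0.1],[0,0,0],0],
    [[-0.0025,0,0.12],[0,0,0],0],
    [[-0.0025,0,0.135],[0,0,0],0],
    [[-0.0025,0,0.15],[0,0,0],0],
    [[-0.0025,0,0.16],[0,0,0],0],
    [[-0.0025,0,0.168],[0,0,0],0],
    [[-0.0025,0,0.17],[0,0,0],0],
    [[-0.0025,0,0.172],[0,0,0],0],
    [[-0.0025,0,0.172],[0,0,0],0]
  ]
}}

```text
time: 12.97
tool_pos: [0.6029, -0.296, 0.066]
eef_rot: [0.413, 3.113, -0.001]
ft_force: [-5.6, 1.7, 9.8]
grip_width: -0.0001
grasp_force: 4.9
```

{"api": "move_arm", "payload": {
  "deltas": [
    [[0,0,0.006],[0,0,0],0],
    [[0,0,0.008],[0,0,0],0],
    [[0,0,0.008],[0,0,0],0]
  ]
}}

```text
time: 13.22
tool_pos: [0.6036, -0.2964, 0.0655]
eef_rot: [0.413, 3.11, -0.002]
ft_force: [-19.1, 9.4, 50.7]
grip_width: -0.0004
grasp_force: 25.4
```

The keeper has bottomed at 0.0655 m with 50 N, so it is down. I'll move on to the bottles.

```bash
python3 -c "
from h import *
print(go([.42,.12,.36]))"
```

```text
[ 0.569   0.7077 -0.5921]
```

{"api": "move_arm", "payload": {
  "deltas": [
    [[0,0,-0.08],[0,0,0],0],
    [[0,0,-0.16],[0,0,0],0],
    [[0,0,-0.24],[0,0,0],0.5],
    [[0,0,-0.32],[0,0,0],1],
    [[0.569,0.708,-0.59],[0,0,0],1],
    [[0.569,0.708,-0.59],[0,0,0],1],
    [[0.569,0.708,-0.59],[0,0,0],1],
    [[0.569,0.708,-0.59],[0,0,0],1],
    [[0.569,0.708,-0.59],[0,0,0],1],
    [[0.569,0.708,-0.59],[0,0,0],1],
    [[0.569,0.708,-0.59],[0,0,0],1],
    [[0.569,0.708,-0.59],[0,0,0],1],
    [[0.569,0.708,-0.59],[0,0,0],1],
    [[0.569,0.708,-0.59],[0,0,0],1],
    [[0.569,0.708,-0.59],[0,0,0],1],
    [[0.569,0.708,-0.59],[0,0,0],1],
    [[0.569,0.708,-0.59],[0,0,0],1],
    [[0.569,0.708,-0.59],[0,0,0],1],
    [[0.569,0.708,-0.59],[0,0,0],1]
  ]
}}

```text
time: 14.8
tool_pos: [0.4206, 0.1197, 0.3558]
eef_rot: [0.413, 3.114, -0.0]
ft_force: [-0.1, 0.2, -0.8]
grip_width: 0.0852
grasp_force: 0.0
```

```bash
cat > b.py <<'E'
from h import *
import sys
f=frame('wrist');save(f,sys.argv[1]);o=get_obs();print(o['time'],o['tool_pos'])
for l,z in (('bottle0',0),('bottle0_cap',.145),('mat',0)):
    for r in tip_of('wrist',l): print(l,round(r['confidence'],2),np.round(r['centre']),np.round(onz(f,r['centre'],z),4)[:2])
for r in regions_of('wrist','bottle0_cap'): print('capreg',r['confidence'],np.round(r['bbox']))
E
python3 b.py b1.png
```

```text
14.85 [0.42066592 0.11939413 0.35566263]
bottle0 0.77 [225. 185.] [0.4408 0.0358]
bottle0 0.73 [485. 129.] [0.4563 0.3906]
bottle0 0.72 [318.  81.] [0.3425 0.1901]
bottle0 0.71 [393. 157.] [0.4615 0.2633]
bottle0 0.69 [311. 174.] [0.4561 0.1522]Traceback (most recent call last):
  File "b.py", line 5, in <module>
    for r in tip_of('wrist',l): print(l,round(r['confidence'],2),np.round(r['centre']),np.round(onz(f,r['centre'],z),4)[:2])
             ~~~~~~^^^^^^^^^^^
ValueError: it knows: bottle, brush, guard, guard_home, guard_mouth, hook, jar, keeper_top, mat, pad, pole_joint, polish, scraper, spray
```

View pics/b1.png

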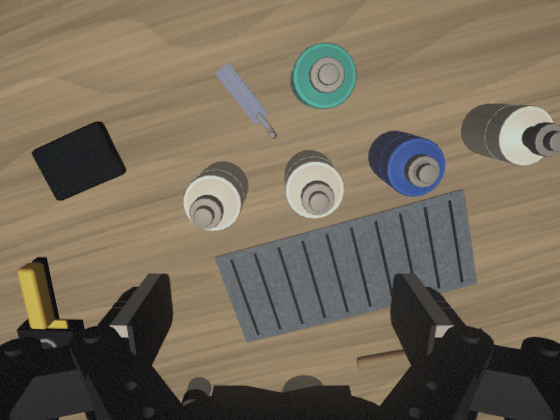

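In the picture, the white bottles' spout tops are at (202,215), (317,199) and about (550,139). The mat's corners are at (216,257), (463,190), (476,284) and (247,341).

```bash
python3 -c "
from h import *
f=frame('wrist')
for n,u in dict(A=(202,215),B=(317,199),bl=(426,173),C=(549,139)).items(): print(n,np.round(onz(f,u,.145),4)[:2])
P=[onz(f,u,.004)[:2] for u in [(216,257),(463,190),(476,284),(247,341)]]
print(np.round(P,4).tolist(),np.mean(P,0)); 
d=(P[1]+P[2]-P[0]-P[3]);print('mat y dir',np.arctan2(d[1],d[0])-np.pi/2,np.linalg.norm(d)/2)
"
```

```text
A [0.4371 0.0348]
B [0.4509 0.1476]
bl [0.4532 0.255 ]
C [0.4512 0.3789]
[[0.5361, -0.0073], [0.5306, 0.3481], [0.6797, 0.3501], [0.6822, -0.0053]] [0.60715117 0.1714214 ]
mat y dir 0.011174252319539502 0.3554318776593315
```

```bash
python3 -c "
from h import *
for z in (.2,.15,.1295):print(go([.438,.035,z]))"
```

```text
[-0.0777 -0.1534  0.3111]
[-0.0778 -0.1534  0.4111]
[-0.0778 -0.1533  0.4521]
```

{"api": "move_arm", "payload": {
  "deltas": [
    [[-0.078,-0.153,0.1],[0,0,0],0],
    [[-0.078,-0.153,0.2],[0,0,0],0],
    [[-0.078,-0.153,0.28],[0,0,0],0],
    [[-0.078,-0.153,0.31],[0,0,0],0],
    [[-0.078,-0.153,0.31],[0,0,0],0],
    [[-0.078,-0.153,0.36],[0,0,0],0],
    [[-0.078,-0.153,0.4],[0,0,0],0],
    [[-0.078,-0.153,0.415],[0,0,0],0],
    [[-0.078,-0.153,0.43],[0,0,0],0],
    [[-0.078,-0.153,0.44],[0,0,0],0],
    [[-0.078,-0.153,0.448],[0,0,0],0],
    [[-0.078,-0.153,0.452],[0,0,0],0],
    [[-0.078,-0.153,0.453],[0,0,0],0],
    [[-0.078,-0.153,0.453],[0,0,0],0]
  ]
}}

```text
time: 16.12
tool_pos: [0.4388, 0.036, 0.1304]
eef_rot: [0.413, 3.112, 0.0]
ft_force: [-2.8, -0.8, 8.9]
grip_width: -0.0003
grasp_force: 4.5
```

{"api": "move_arm", "payload": {
  "deltas": [
    [[0,0,0.004],[0,0,0],0],
    [[0,0,0.005],[0,0,0],0],
    [[0,0,0.005],[0,0,0],0]
  ]
}}

```text
time: 16.37
tool_pos: [0.4403, 0.0361, 0.1302]
eef_rot: [0.412, 3.108, 0.001]
ft_force: [-10.1, -2.0, 46.3]
grip_width: 0.0001
grasp_force: 23.2
```

{"api": "move_arm", "payload": {
  "deltas": [
    [[0,0,-0.08],[0,0,0],0.3],
    [[0.04,0,-0.16],[0,0,0],1],
    [[0.08,0,-0.24],[0,0,0],1],
    [[0.08,0,-0.24],[0,0,0],1],
    [[0.08,0,-0.24],[0,0,0],1]
  ]
}}

```text
time: 16.78
tool_pos: [0.4004, 0.0469, 0.2498]
eef_rot: [0.411, 3.109, 0.002]
ft_force: [1.3, -0.7, 0.0]
grip_width: 0.0606
grasp_force: 0.0
```

```bash
cat >> h.py <<'E'
BOT=[cyl(.033,0,.095),cyl(.017,.096,.118),cyl(.010,.118,.130)]
def bots(f,ths=(.13,)):
    """bottle positions from net regions: silhouette fit of the body cylinder"""
    out=[]
    for r in regions_of('wrist','bottle0'):
        b=r['bbox'];m=np.array(r['region'])
        med=np.median(f['image'][m],0);
        if r['confidence']<.4: continue
        out.append((r['confidence'],np.round(b),med,m))
    return out
E
cat > b2.py <<'E'
from h import *
import sys
f=frame('wrist');save(f,sys.argv[1]);o=get_obs();print(o['time'],o['tool_pos'])
for r in tip_of('wrist','bottle0'): print('tip',round(r['confidence'],2),np.round(r['centre']),np.round(onz(f,r['centre'],0),4)[:2])
for c,b,med,m in bots(f):
    x,y=onz(f,b[:2],.06)[:2]
    p,cc,n=fit(f,m,BOT,[x,y,0]);print(round(c,2),b,med,'fit',np.round(p[:2],4),cc,n)
E
python3 b2.py b2.png
```

```text
16.8333 [0.40019487 0.04667149 0.24786248]
tip 0.92 [490. 170.] [0.4609 0.2652]
tip 0.68 [403.  77.] [0.3428 0.1892]
tip 0.63 [278. 205.] [0.4384 0.0346]
0.96 [279. 226.  76.  98.] [172. 163. 151.] fit [0.439  0.0355] 287.587890625 5620
0.81 [424.  70. 109.  91.] [ 74. 139. 128.] fit [0.3408 0.1865] 256.486328125 7738
0.56 [405. 209.  94.  95.] [145. 138. 129.] fit [0.4557 0.1493] 451.20703125 6760
0.55 [508. 183.  97.  89.] [44. 49. 68.] fit [0.4595 0.2638] 169.73828125 6802
```

```bash
python3 -c "
from h import *
for z in (.2,.063):print(go([.439,.0353,z]))"
```

```text
[-0.082  -0.0008  0.0919]
[-0.0822 -0.0007  0.3659]
```

{"api": "move_arm", "payload": {
  "deltas": [
    [[-0.082,-0.001,0.05],[0,0,0],1],
    [[-0.082,-0.001,0.08],[0,0,0],1],
    [[-0.082,-0.001,0.13],[0,0,0],1],
    [[-0.082,-0.001,0.18],[0,0,0],1],
    [[-0.082,-0.001,0.23],[0,0,0],1],
    [[-0.082,-0.001,0.28],[0,0,0],1],
    [[-0.082,-0.001,0.33],[0,0,0],1],
    [[-0.082,-0.001,0.366],[0,0,0],1],
    [[-0.082,-0.001,0.366],[0,0,0],1],
    [[-0.082,-0.001,0.366],[0,0,0],0.5],
    [[-0.082,-0.001,0.366],[0,0,0],0.5],
    [[-0.082,-0.001,0.366],[0,0,0],0.5],
    [[-0.082,-0.001,0.366],[0,0,0],0.5],
    [[-0.082,-0.001,0.366],[0,0,0],0.5]
  ],
  "squeeze": 35
}}

```text
time: 18.1
tool_pos: [0.4393, 0.0353, 0.0644]
eef_rot: [0.413, 3.113, 0.0]
ft_force: [-0.9, -0.9, -1.8]
grip_width: 0.0651
grasp_force: 39.2
```

```bash
python3 -c "
from h import *
for p in ([.439,.0353,.115],[.6,.055,.115],[.6,.055,.068]):print(go(p))"
```

```text
[ 0.0005 -0.0002 -0.1011]
[-0.3001  0.1218 -0.1008]
[-0.3     0.1217 -0.0068]
```

{"api": "move_arm", "payload": {
  "deltas": [
    [[0,0,-0.04],[0,0,0],0.5],
    [[0,0,-0.08],[0,0,0],0.5],
    [[-0.04,0.01,-0.1],[0,0,0],0.5],
    [[-0.09,0.03,-0.1],[0,0,0],0.5],
    [[-0.15,0.055,-0.1],[0,0,0],0.5],
    [[-0.21,0.08,-0.1],[0,0,0],0.5],
    [[-0.26,0.105,-0.1],[0,0,0],0.5],
    [[-0.29,0.12,-0.1],[0,0,0],0.5],
    [[-0.3,0.122,-0.1],[0,0,0],0.5],
    [[-0.3,0.122,-0.1],[0,0,0],0.5],
    [[-0.3,0.122,-0.06],[0,0,0],0.5],
    [[-0.3,0.122,-0.03],[0,0,0],0.5],
    [[-0.3,0.122,-0.014],[0,0,0],0.5],
    [[-0.3,0.122,-0.009],[0,0,0],0.5],
    [[-0.3,0.122,-0.009],[0,0,0],0.5]
  ]
}}

```text
time: 19.35
tool_pos: [0.5988, 0.0547, 0.0688]
eef_rot: [-0.413, -3.114, 0.001]
ft_force: [0.3, -0.1, -1.8]
grip_width: 0.0649
grasp_force: 40.6
```

{"api": "move_arm", "payload": {
  "deltas": [
    [[0,0,0.002],[0,0,0],0.5],
    [[0,0,0.002],[0,0,0],0.5],
    [[0,0,0.002],[0,0,0],1],
    [[0,0,0.002],[0,0,0],1],
    [[0,0,0.002],[0,0,0],1],
    [[0,0,-0.04],[0,0,0],1],
    [[0,0,-0.1],[0,0,0],1],
    [[0,0,-0.17],[0,0,0],1],
    [[0,0,-0.25],[0,0,0],1],
    [[0,0,-0.33],[0,0,0],1],
    [[0,0,-0.33],[0,0,0],1]
  ]
}}

```text
time: 20.27
tool_pos: [0.602, 0.0554, 0.2414]
eef_rot: [0.412, 3.105, 0.004]
ft_force: [1.6, 0.4, 1.2]
grip_width: 0.0856
grasp_force: 0.0
```

```bash
python3 -c "
from h import *
print(go([.38,.16,.30]))"
```

```text
[ 0.482   0.0868 -0.1215]
```

{"api": "move_arm", "payload": {
  "deltas": [
    [[0.482,0.087,-0.12],[0,0,0],0.5],
    [[0.482,0.087,-0.12],[0,0,0],0],
    [[0.482,0.087,-0.12],[0,0,0],0],
    [[0.482,0.087,-0.12],[0,0,0],0],
    [[0.482,0.087,-0.12],[0,0,0],0],
    [[0.482,0.087,-0.12],[0,0,0],0],
    [[0.482,0.087,-0.12],[0,0,0],0],
    [[0.482,0.087,-0.12],[0,0,0],0],
    [[0.482,0.087,-0.12],[0,0,0],0]
  ]
}}

```text
time: 21.02
tool_pos: [0.3785, 0.16, 0.2934]
eef_rot: [0.412, 3.114, 0.0]
ft_force: [0.2, -0.3, 0.1]
grip_width: -0.0002
grasp_force: 0.0
```

```bash
python3 b2.py b3.png; python3 -c "
from h import *
for z in (.2,.15,.1295):print(go([.455,.1495,z]))"
```

```text
21.0667 [0.37887496 0.15973319 0.29307354]
tip 0.93 [294. 123.] [0.3391 0.1863]
tip 0.84 [380. 206.] [0.4614 0.2627]
tip 0.75 [482. 177.] [0.4573 0.3893]
tip 0.58 [291. 222.] [0.4521 0.153 ]
0.89 [290. 236.  65.  76.] [158. 151. 141.] fit [0.451  0.1503] 1129.591796875 3530
0.67 [509. 188. 102.  80.] [95. 90. 80.] fit [0.4564 0.3901] 254.48828125 6088
0.67 [301. 132.  73.  77.] [ 84. 152. 138.] fit [0.3408 0.1872] 126.95703125 4266
0.55 [396. 221.  83.  84.] [ 63.  87. 126.] fit [0.4582 0.2618] 207.564453125 4933
[-0.1522  0.0207  0.1854]
[-0.1522  0.0208  0.2854]
[-0.1523  0.0208  0.3264]
```

View pics/b3.png

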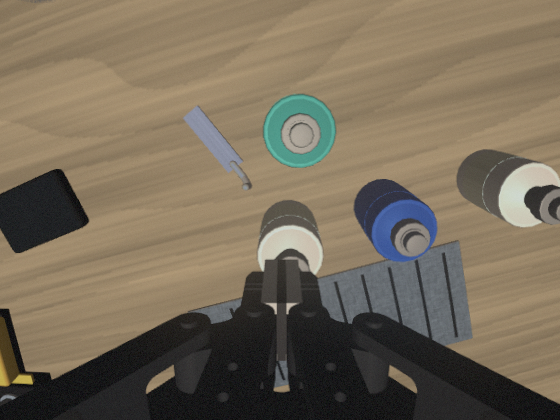

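Bottle B, seen at (290,240) and partly hidden by the fingers, is in its place. C is at (525,193), around (0.456,0.390). Next I'll press B's cap.

{"api": "move_arm", "payload": {
  "deltas": [
    [[-0.151,0.0215,0.08],[0,0,0],0],
    [[-0.151,0.0215,0.16],[0,0,0],0],
    [[-0.151,0.0215,0.185],[0,0,0],0],
    [[-0.151,0.0215,0.24],[0,0,0],0],
    [[-0.151,0.0215,0.275],[0,0,0],0],
    [[-0.151,0.0215,0.29],[0,0,0],0],
    [[-0.151,0.0215,0.305],[0,0,0],0],
    [[-0.151,0.0215,0.315],[0,0,0],0],
    [[-0.151,0.0215,0.323],[0,0,0],0],
    [[-0.151,0.0215,0.327],[0,0,0],0],
    [[-0.151,0.0215,0.331],[0,0,0],0],
    [[-0.151,0.0215,0.331],[0,0,0],0]
  ]
}}

```text
time: 22.17
tool_pos: [0.4556, 0.1509, 0.1303]
eef_rot: [0.413, 3.11, 0.003]
ft_force: [-5.9, -3.9, 25.2]
grip_width: 0.0001
grasp_force: 12.3
```

{"api": "move_arm", "payload": {
  "deltas": [
    [[0,0,-0.08],[0,0,0],0.3],
    [[0.04,0,-0.16],[0,0,0],1],
    [[0.08,0,-0.24],[0,0,0],1],
    [[0.08,0,-0.24],[0,0,0],1],
    [[0.08,0,-0.24],[0,0,0],1]
  ]
}}

```text
time: 22.58
tool_pos: [0.4162, 0.1619, 0.2511]
eef_rot: [0.411, 3.109, 0.005]
ft_force: [0.4, 0.3, -0.7]
grip_width: 0.0606
grasp_force: 0.0
```

```bash
python3 b2.py b4.png; python3 -c "
from h import *
for z in (.2,.063):print(go([.4545,.150,z]))"
```

```text
22.6333 [0.41601693 0.16149175 0.24913597]
tip 0.95 [380. 183.] [0.4599 0.2622]
tip 0.82 [286.  91.] [0.3423 0.1887]
tip 0.75 [496. 152.] [0.4584 0.3901]
tip 0.7 [234. 338.] [0.6043 0.0528]
tip 0.56 [280. 202.] [0.4518 0.1528]
0.95 [399. 198.  96.  95.] [ 63.  88. 130.] fit [0.4581 0.2617] 236.53515625 6360
0.88 [278. 224.  75.  97.] [169. 160. 149.] fit [0.4544 0.1496] 161.958984375 5768
0.7 [228. 357.  70.  85.] [80. 77. 70.] fit [0.6039 0.0536] 1479.908203125 4022
0.58 [287.  87.  83.  88.] [ 82. 152. 138.] fit [0.3414 0.1871] 313.568359375 5844
[-0.0812 -0.0006  0.0942]
[-0.0813 -0.0005  0.3682]
```

{"api": "move_arm", "payload": {
  "deltas": [
    [[-0.081,-0.001,0.05],[0,0,0],1],
    [[-0.081,-0.001,0.08],[0,0,0],1],
    [[-0.081,-0.001,0.13],[0,0,0],1],
    [[-0.081,-0.001,0.18],[0,0,0],1],
    [[-0.081,-0.001,0.23],[0,0,0],1],
    [[-0.081,-0.001,0.28],[0,0,0],1],
    [[-0.081,-0.001,0.33],[0,0,0],1],
    [[-0.081,-0.001,0.368],[0,0,0],1],
    [[-0.081,-0.001,0.368],[0,0,0],1],
    [[-0.081,-0.001,0.368],[0,0,0],0.5],
    [[-0.081,-0.001,0.368],[0,0,0],0.5],
    [[-0.081,-0.001,0.368],[0,0,0],0.5],
    [[-0.081,-0.001,0.368],[0,0,0],0.5],
    [[-0.081,-0.001,0.368],[0,0,0],0.5]
  ]
}}

```text
time: 23.9
tool_pos: [0.4548, 0.1501, 0.0645]
eef_rot: [0.413, 3.113, 0.001]
ft_force: [0.3, 0.2, -0.4]
grip_width: 0.0652
grasp_force: 39.2
```

```bash
python3 -c "
from h import *
for p in ([.6,.17,.115],[.6,.17,.0685]):print(go(p))"
```

```text
[-0.2702  0.1142 -0.1007]
[-0.2701  0.1141 -0.0077]
```

{"api": "move_arm", "payload": {
  "deltas": [
    [[0,0,-0.04],[0,0,0],0.5],
    [[0,0,-0.08],[0,0,0],0.5],
    [[-0.04,0.02,-0.1],[0,0,0],0.5],
    [[-0.09,0.04,-0.1],[0,0,0],0.5],
    [[-0.15,0.06,-0.1],[0,0,0],0.5],
    [[-0.2,0.08,-0.1],[0,0,0],0.5],
    [[-0.24,0.1,-0.1],[0,0,0],0.5],
    [[-0.265,0.112,-0.1],[0,0,0],0.5],
    [[-0.27,0.114,-0.1],[0,0,0],0.5],
    [[-0.27,0.114,-0.1],[0,0,0],0.5],
    [[-0.27,0.114,-0.06],[0,0,0],0.5],
    [[-0.27,0.114,-0.03],[0,0,0],0.5],
    [[-0.27,0.114,-0.014],[0,0,0],0.5],
    [[-0.27,0.114,-0.008],[0,0,0],0.5],
    [[-0.27,0.114,-0.008],[0,0,0],0.5],
    [[-0.27,0.114,-0.008],[0,0,0],1],
    [[-0.27,0.114,-0.008],[0,0,0],1],
    [[-0.27,0.114,-0.008],[0,0,0],1],
    [[-0.27,0.114,-0.04],[0,0,0],1],
    [[-0.27,0.114,-0.1],[0,0,0],1]
  ]
}}

```text
time: 25.57
tool_pos: [0.5975, 0.1693, 0.1115]
eef_rot: [-0.412, -3.11, 0.003]
ft_force: [0.1, -0.4, -0.1]
grip_width: 0.0854
grasp_force: 0.0
```

```bash
python3 -c "
from h import *
print(go([.6,.17,.27]),go([.40,.36,.32]))"
```

```text
[-0.003   0.0017 -0.317 ] [ 0.4826  0.2641 -0.4155]
```

{"api": "move_arm", "payload": {
  "deltas": [
    [[0,0,-0.08],[0,0,0],1],
    [[0,0,-0.16],[0,0,0],1],
    [[0,0,-0.24],[0,0,0],1],
    [[0.483,0.264,-0.415],[0,0,0],1],
    [[0.483,0.264,-0.415],[0,0,0],1],
    [[0.483,0.264,-0.415],[0,0,0],1],
    [[0.483,0.264,-0.415],[0,0,0],1],
    [[0.483,0.264,-0.415],[0,0,0],1],
    [[0.483,0.264,-0.415],[0,0,0],1],
    [[0.483,0.264,-0.415],[0,0,0],1],
    [[0.483,0.264,-0.415],[0,0,0],1],
    [[0.483,0.264,-0.415],[0,0,0],1]
  ]
}}

```text
time: 26.57
tool_pos: [0.3996, 0.3617, 0.3222]
eef_rot: [0.408, 3.114, 0.002]
ft_force: [0.1, -0.9, -0.4]
grip_width: 0.0856
grasp_force: 0.0
```

```bash
python3 b2.py b5.png; python3 -c "
from h import *
for z in (.2,.15,.1295):print(go([.456,.388,z]))"
```

```text
26.6167 [0.40042088 0.36063262 0.32156896]
tip 0.85 [134. 149.] [0.3409 0.1894]
tip 0.68 [219. 223.] [0.46   0.2637]
tip 0.65 [190. 325.] [0.5967 0.1753]
tip 0.58 [315. 197.] [0.4584 0.3916]
0.71 [320. 210.  66.  76.] [163. 155. 143.] fit [0.4556 0.3891] 183.720703125 3824
0.66 [112. 159.  90.  71.] [ 64. 130. 119.] fit [0.3413 0.1879] 174.1328125 4937
0.65 [180. 352.  54.  89.] [77. 74. 68.] fit [0.6005 0.1764] 1173.763671875 3119
0.64 [ 74. 417.  17.   6.] [124.  117.5 109.5] fit [0.7172 0.0283] 88.0 88
0.62 [210. 238.  66.  78.] [ 60.  84. 129.] fit [0.4582 0.2638] 164.40234375 4069
[-0.0909  0.0836  0.2419]
[-0.0909  0.0837  0.3419]
[-0.0909  0.0837  0.3829]
```

{"api": "move_arm", "payload": {
  "deltas": [
    [[-0.091,0.086,0.08],[0,0,0],0],
    [[-0.091,0.086,0.16],[0,0,0],0],
    [[-0.091,0.086,0.22],[0,0,0],0],
    [[-0.091,0.086,0.242],[0,0,0],0],
    [[-0.091,0.086,0.242],[0,0,0],0],
    [[-0.091,0.086,0.29],[0,0,0],0],
    [[-0.091,0.086,0.33],[0,0,0],0],
    [[-0.091,0.086,0.345],[0,0,0],0],
    [[-0.091,0.086,0.36],[0,0,0],0],
    [[-0.091,0.086,0.37],[0,0,0],0],
    [[-0.091,0.086,0.38],[0,0,0],0],
    [[-0.091,0.086,0.385],[0,0,0],0],
    [[-0.091,0.086,0.387],[0,0,0],0],
    [[-0.091,0.086,0.387],[0,0,0],0]
  ]
}}

```text
time: 27.88
tool_pos: [0.4569, 0.3903, 0.1302]
eef_rot: [0.413, 3.112, 0.004]
ft_force: [-2.1, -3.5, 14.6]
grip_width: 0.0004
grasp_force: 7.2
```

{"api": "move_arm", "payload": {
  "deltas": [
    [[0,0,0.003],[0,0,0],0],
    [[0,0,0.003],[0,0,0],0],
    [[0,0,-0.08],[0,0,0],0.3],
    [[0.04,0,-0.16],[0,0,0],1],
    [[0.08,0,-0.24],[0,0,0],1],
    [[0.08,0,-0.24],[0,0,0],1],
    [[0.08,0,-0.24],[0,0,0],1]
  ]
}}

```text
time: 28.47
tool_pos: [0.4176, 0.4017, 0.2518]
eef_rot: [0.411, 3.111, 0.008]
ft_force: [0.4, 0.4, -0.7]
grip_width: 0.0603
grasp_force: 0.0
```

```bash
python3 b2.py b6.png; python3 -c "
from h import *
for z in (.2,.063):print(go([.456,.3895,z]))"
```

```text
28.5167 [0.41760597 0.40102356 0.24948164]
tip 0.86 [279. 207.] [0.4584 0.3909]
tip 0.79 [ 68. 150.] [0.3396 0.1907]
tip 0.64 [170. 241.] [0.4647 0.2622]
0.96 [120. 407.  38.  26.] [193. 186. 170.] fit [0.6424 0.1697] 816.482421875 744
0.81 [277. 224.  78.  95.] [166. 158. 147.] fit [0.4552 0.3892] 201.4765625 5653
0.64 [ 48. 164.  95.  87.] [32. 56. 52.] fit [0.3411 0.1866] 156.853515625 6453
0.59 [150. 259.  94.  98.] [50. 66. 88.] fit [0.4585 0.2633] 618.841796875 5945
0.5 [ 62. 396.   9.  13.] [70. 66. 58.] fit [0.6443 0.1373] 50.0 50
[-0.0801 -0.0001  0.0942]
[-0.0802  0.      0.3682]
```

{"api": "move_arm", "payload": {
  "deltas": [
    [[-0.08,0,0.05],[0,0,0],1],
    [[-0.08,0,0.08],[0,0,0],1],
    [[-0.08,0,0.13],[0,0,0],1],
    [[-0.08,0,0.18],[0,0,0],1],
    [[-0.08,0,0.23],[0,0,0],1],
    [[-0.08,0,0.28],[0,0,0],1],
    [[-0.08,0,0.33],[0,0,0],1],
    [[-0.08,0,0.368],[0,0,0],1],
    [[-0.08,0,0.368],[0,0,0],1],
    [[-0.08,0,0.368],[0,0,0],0.5],
    [[-0.08,0,0.368],[0,0,0],0.5],
    [[-0.08,0,0.368],[0,0,0],0.5],
    [[-0.08,0,0.368],[0,0,0],0.5],
    [[-0.08,0,0.368],[0,0,0],0.5]
  ]
}}

```text
time: 29.78
tool_pos: [0.4562, 0.3901, 0.0645]
eef_rot: [0.413, 3.114, 0.001]
ft_force: [-0.5, -1.2, 1.9]
grip_width: 0.0645
grasp_force: 39.5
```

```bash
python3 -c "
from h import *
for p in ([.6,.288,.115],[.6,.288,.0685]):print(go(p))"
```

```text
[-0.331  -0.1221 -0.101 ]
[-0.3309 -0.1222 -0.008 ]
```

{"api": "move_arm", "payload": {
  "deltas": [
    [[0,0,-0.04],[0,0,0],0.5],
    [[0,0,-0.08],[0,0,0],0.5],
    [[-0.04,0.01,-0.1],[0,0,0],0.5],
    [[-0.09,0.01,-0.1],[0,0,0],0.5],
    [[-0.15,0.0,-0.1],[0,0,0],0.5],
    [[-0.21,-0.03,-0.1],[0,0,0],0.5],
    [[-0.27,-0.07,-0.1],[0,0,0],0.5],
    [[-0.32,-0.11,-0.1],[0,0,0],0.5],
    [[-0.331,-0.122,-0.1],[0,0,0],0.5],
    [[-0.331,-0.122,-0.1],[0,0,0],0.5],
    [[-0.331,-0.122,-0.06],[0,0,0],0.5],
    [[-0.331,-0.122,-0.03],[0,0,0],0.5],
    [[-0.331,-0.122,-0.014],[0,0,0],0.5],
    [[-0.331,-0.122,-0.008],[0,0,0],0.5],
    [[-0.331,-0.122,-0.008],[0,0,0],0.5],
    [[-0.331,-0.122,-0.008],[0,0,0],1],
    [[-0.331,-0.122,-0.008],[0,0,0],1],
    [[-0.331,-0.122,-0.008],[0,0,0],1],
    [[-0.331,-0.122,-0.04],[0,0,0],1],
    [[-0.331,-0.122,-0.1],[0,0,0],1]
  ]
}}

```text
time: 31.45
tool_pos: [0.598, 0.2873, 0.1113]
eef_rot: [-0.412, -3.11, 0.004]
ft_force: [0.4, 0.3, -1.2]
grip_width: 0.0855
grasp_force: 0.0
```

```bash
python3 -c "
from h import *
print(go([.6,.288,.3]),go([.35,.20,.36]))"
```

```text
[-0.002   0.0012 -0.3774] [ 0.4354 -0.2993 -0.4946]
```

{"api": "move_arm", "payload": {
  "deltas": [
    [[0,0,-0.08],[0,0,0],1],
    [[0,0,-0.16],[0,0,0],1],
    [[0,0,-0.24],[0,0,0],1],
    [[0,0,-0.32],[0,0,0],1],
    [[0.435,-0.3,-0.495],[0,0,0],1],
    [[0.435,-0.3,-0.495],[0,0,0],1],
    [[0.435,-0.3,-0.495],[0,0,0],1],
    [[0.435,-0.3,-0.495],[0,0,0],1],
    [[0.435,-0.3,-0.495],[0,0,0],1],
    [[0.435,-0.3,-0.495],[0,0,0],1],
    [[0.435,-0.3,-0.495],[0,0,0],1],
    [[0.435,-0.3,-0.495],[0,0,0],1],
    [[0.435,-0.3,-0.495],[0,0,0],1],
    [[0.435,-0.3,-0.495],[0,0,0],1]
  ]
}}

```text
time: 32.62
tool_pos: [0.351, 0.1999, 0.3614]
eef_rot: [0.412, 3.114, 0.001]
ft_force: [0.7, 0.3, -0.6]
grip_width: 0.0853
grasp_force: 0.0
```

```bash
python3 - <<'E'
from h import *
t=frame('top');s=frame('scene');w=frame('wrist')
for c,f in (('top',t),('scene',s),('wrist',w)):
    for r in tip_of(c,'bottle0'): print(c,round(r['confidence'],2),np.round(onz(f,r['centre'],0),3)[:2])
    for r in tip_of(c,'mat')[:1]: print(c,'mat',np.round(onz(f,r['centre'],0),3)[:2])
y=yellow(t);p,c,n=fit(t,y,SCR[:1],[.526,-.275,-.261],z=.015,S=8);print(p,n,R.from_euler('z',.2613).apply([p[0]-.6021,p[1]+.2952,0]))
a=cv2.resize(s['image'][130:330,120:460],None,fx=2.2,fy=2.2);f={'image':a};save(f,'end_scene.png')
E
```

```text
top 0.92 [0.601 0.289]
top 0.87 [0.592 0.153]
top 0.84 [0.34  0.188]
top 0.74 [0.591 0.06 ]
top 0.65 [0.46  0.268]
top 0.32 [ 0.741 -0.114]
top mat [0.608 0.17 ]
scene 0.98 [0.604 0.059]
scene 0.94 [0.591 0.168]
scene 0.87 [0.342 0.18 ]
scene 0.82 [0.609 0.284]
scene 0.65 [ 0.519 -0.285]
scene 0.63 [0.478 0.267]
scene mat [0.615 0.177]
wrist 0.98 [0.606 0.29 ]
wrist 0.9 [0.604 0.167]
wrist 0.9 [0.34  0.187]
wrist 0.86 [0.461 0.263]
wrist 0.74 [0.601 0.055]
wrist 0.26 [0.349 0.101]
wrist mat [0.601 0.172]
[ 0.52888215 -0.28089699 -0.27477609] 396 [-0.07442746 -0.00509736  0.        ]
```

View pics/end_scene.png

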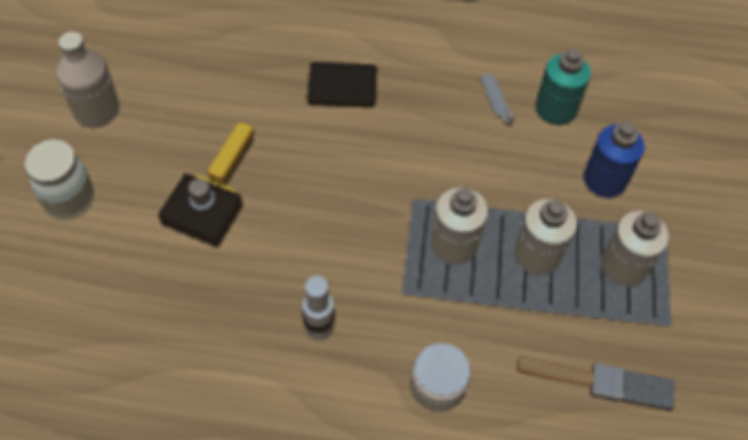

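The picture shows three capped bottles standing on the mat at (460,225), (546,236) and (635,248), with the scraper in the guard at (215,185). I'll do one closer check of the scraper before handing in.

```bash
python3 -c "
from h import *
print(go([.50,-.22,.3]))"
```

```text
[-0.5069 -0.7327  0.1222]
```

{"api": "move_arm", "payload": {
  "deltas": [
    [[-0.507,-0.733,0.12],[0,0,0],1],
    [[-0.507,-0.733,0.12],[0,0,0],1],
    [[-0.507,-0.733,0.12],[0,0,0],1],
    [[-0.507,-0.733,0.12],[0,0,0],1],
    [[-0.507,-0.733,0.12],[0,0,0],1],
    [[-0.507,-0.733,0.12],[0,0,0],1],
    [[-0.507,-0.733,0.12],[0,0,0],1],
    [[-0.507,-0.733,0.12],[0,0,0],1],
    [[-0.507,-0.733,0.12],[0,0,0],1],
    [[-0.507,-0.733,0.12],[0,0,0],1],
    [[-0.507,-0.733,0.12],[0,0,0],1],
    [[-0.507,-0.733,0.12],[0,0,0],1],
    [[-0.507,-0.733,0.12],[0,0,0],1],
    [[-0.507,-0.733,0.12],[0,0,0],1]
  ]
}}

```text
time: 34.23
tool_pos: [0.4998, -0.2199, 0.3012]
eef_rot: [-0.413, -3.114, -0.001]
ft_force: [-1.1, -0.2, -1.2]
grip_width: 0.0856
grasp_force: 0.0
```

```bash
python3 - <<'E'
from h import *
f=frame('wrist');y=yellow(f);p,c,n=fit(f,y,SCR[:1],[.526,-.275,-.261],z=.015);print(p,c,n,R.from_euler('z',.2613).apply([p[0]-.6021,p[1]+.2952,0]))
im=f['image'].copy()
for P,M,z0 in(([.6021-.079*np.cos(.2613),-.2952+.079*np.sin(.2613),-.2613],SCR,.015),([.6021,-.2952,-.2613],GUARD,0),([.6021,-.2952,0],[cyl(.014,.036,.066)],0)):
    c,s=np.cos(P[2]),np.sin(P[2])
    for b in M:
        q=[proj(f,[x*c-y_*s+P[0],x*s+y_*c+P[1],z+z0]) for x,y_,z in b]
        cv2.polylines(im,[cv2.convexHull(np.array(q,np.float32)).astype(np.int32)],True,(255,0,0),1)
u=proj(f,[.56,-.285,.02]).astype(int);print(u)
x0=max(0,u[0]-120);y0=max(0,u[1]-100);f['image']=cv2.resize(im[y0:y0+200,x0:x0+240],None,fx=3,fy=3);save(f,'end_w.png')
E
```

```text
[ 0.53026533 -0.27593423 -0.28018191] 790.861328125 2043 [-7.43732951e-02  5.42621289e-05  0.00000000e+00]
[240 227]
```

View pics/end_w.png

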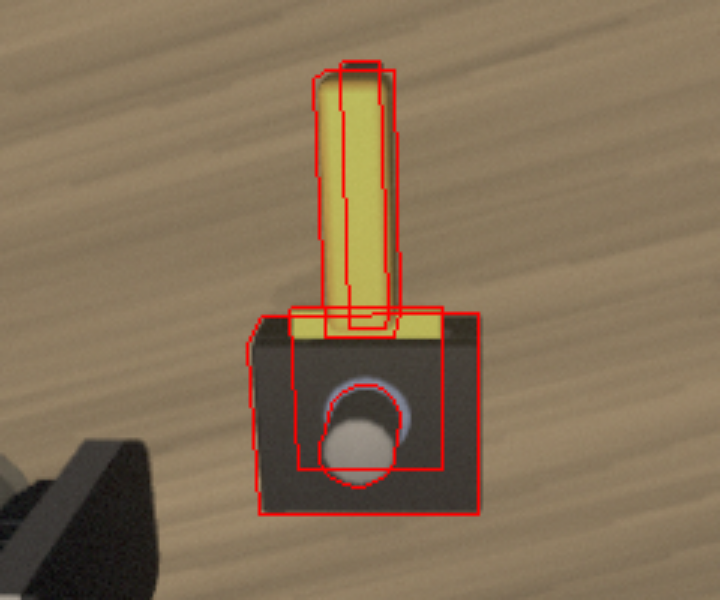

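The overlay at the exact home pose matches the handle (320-395, 72-330), and the keeper's drawn-down outline matches at (360,450). Everything is in place, so I'm handing in.

```bash
python3 -c "
from h import *
print(hand_in())"
```

```text
the job is handed in; nothing more can be done
None
```

I handed the job in at about 34 s: all three white bottles stand on the mat with their caps pressed shut, and the scraper's blade is home in the guard with the keeper pressed fully down. The final pictures matched this, but the hand-in returned no verdict.

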